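Drive the flush valve's retaining pin home and hold its lever level

TASK

Use the rubber mallet to drive the flush valve's protruding retaining pin down until its head is fully home on the collar, never pushing the pin with the gripper, then stand the mallet back on its head on the bare counter and let go of it. Only when the pin is home and the mallet is put down, press the valve's sprung lever down with the gripper from its raised rest until it is level (horizontal), and finish the program while still holding it level: do not let go. Leave everything else on the counter where it is.

Things in the scene. Friction and masses are not known exactly. Their poses are not given: they have to be found in the camera images.
- valve: Chrome flush valve on an aluminium mounting plate screwed to the stone counter (immovable); plate 120 x 230 x 14 mm (x, y, z). Origin: centre of the plate's underside, on the counter. At its yaw 0 the lever points to -x, towards the robot; the valve body and lever stand on its -y half, the retaining pin on its +y half. Valve body and bracket reach up to z 113 mm.
- pivot (a point): Pivot of the flush lever, at (30, -60, 100) mm in the valve's frame; its axes are the valve's. When the lever is level, its middle line is 100 mm above the counter.
- paddle (a point): Middle of the top face of the flat paddle at the lever's free end, 115 mm from the pivot along the lever and 5 mm above its middle line. Paddle 45 mm along the lever x 36 mm wide x 10 mm thick, chrome. Its x axis runs along the lever from paddle to pivot, its z axis is the paddle's upward normal. Lever at rest: paddle about 154 mm above the counter; level: 105 mm.
- flush_lever (a joint): Angle (rad) of the flush lever: 0 at rest, leaning up 0.44 rad (25 degrees) from level; grows as the paddle is pressed down; 0.44 = level; 0.88 = bottom stop. A spring always returns it: about 3 N on the paddle starts it, about 7 N holds it level, about 12 N at the bottom.
- pin (a joint): How far (m) the retaining pin has been driven down: 0 = head 22 mm above the collar, 0.022 = fully home, head on the collar. It starts between 0 and 0.008. Held by friction of about 12 N, so it stays where it is driven.
- pin_top (a point): Centre of the top face of the retaining pin's flat round head (steel, 24 mm diameter, 6 mm thick, on a 12 mm shank), at (0, 75) mm in the valve's frame. The collar round it is 36 mm in diameter with its top 26 mm above the counter. Head top 54 mm above the counter at joint 0 and 32 mm when home.
- mallet: Mallet, 0.36 kg, balanced upright on one face of its black rubber head: a cylinder 56 mm in diameter, 80 mm tall. Wooden handle, 22 mm wide (y) x 30 mm high, sticks out level along the mallet's -x, middle line 40 mm up, ending 175 mm from the head's axis. Origin: centre of the face it stands on, which is also the striking face; x from handle to head, z up.
- mallet_grip (a point): Point on the handle's middle line at which to grip the mallet, 85 mm from the head's axis, 40 mm above the standing face; fingers close across the handle (mallet y).
- cleaner: Bystander: white bottle with a cap, 64 mm diameter, 170 mm tall; origin under its centre. It stands on one flank of the valve and the mallet on the other, either way round.
- tape: Bystander: grey roll of tape lying flat in front of the valve, 60 mm diameter, 20 mm high; origin under its centre.
- elbow: Bystander: white plastic pipe elbow, 40 mm pipe, legs 45 to 60 mm, lying on the counter; origin under its bend.
- hinge: Bystander: steel cabinet-door hinge, about 110 x 45 x 13 mm, lying flat; origin under its arm.
- screwdriver: Bystander: screwdriver lying beyond the valve; origin under its middle.
- tumbler: Bystander: white ceramic tumbler, 72 mm diameter, 95 mm tall, beyond the valve; origin under its centre.
- sealant_jar: Bystander: grey jar with a lid, 72 mm diameter, 75 mm tall, beyond the valve; origin under its centre.
Not all that is in view belongs to the job. What is meant by the mallet is not pink, and is the larger of those in its own colour.

How it is judged (in metres and radians):
On the way, in this order (a step that is already met when the one before it is completed fails the run):
1. the pin is driven fully home (value of joint pin above 0.0202 m), for 0.1 s.
2. the mallet stands on its head on the counter, let go (height (world z) of mallet below 0.008 m and angle between mallet's own z axis and vertical below 0.15 rad and linear speed of mallet below 0.03 m/s and contact force between mallet and the fingers below 0.1 N and contact force between mallet and the arm below 0.1 N and contact force between mallet and valve below 0.1 N), for 0.3 s.
3. the lever is held level by the gripper (value of joint flush_lever between 0.35 and 0.53 rad and velocity of joint flush_lever between -0.15 and 0.15 rad/s and (contact force between flush_lever and the fingers above 2 N or contact force between flush_lever and the arm above 2 N)), for 1 s.
At the end, for the whole second after the job is handed in: Pin home (within 1.8 mm of its stop); mallet standing on its head on the counter (upright within 0.15 rad, at rest), touched by neither robot nor valve; lever held still within 0.09 rad (5 degrees) of level by the robot pressing on it with more than 2 N (all of step 2 and all of step 3 and value of joint pin above 0.0202 m); the arm keeps its last pose, push and grip.
It fails at once if the lever is pressed before the pin is home (value of joint flush_lever above 0.15 rad and value of joint pin below 0.0202 m).
It fails at once if the gripper itself pushes the pin (contact force between pin and the fingers above 2 N or contact force between pin and the arm above 2 N).
It fails at once if a bystander is moved more than 25 mm (distance of any of cleaner, tape, elbow, hinge, screwdriver, tumbler, sealant_jar from where it was at the start of the episode above 0.025 m).
It also fails if it takes over 61 s, if anything falls off the work surface, if the arm or the gripper's body presses on something with over 40 N, if the wrist force passes 120 N, or if a joint passes its speed limit or range.

ROBOT

A 6-joint arm with a two-finger parallel gripper is mounted at the origin on the work surface. World frame = base frame: x ahead of the robot, y to its left, z up, the work surface at z = 0. Lengths are in mm, angles in rad, forces in N, time in s.
With the tool pointing down it reaches from about 350 to 725 mm from the base axis. Payload 6 kg.
Tool frame: the origin (TCP) lies at the very end of the fingers, on their centre line; the grasp point (between the pads) lies 19 mm behind it (ctrl.grasp_offset is the distance from the TCP to the grasp point, in mm); z points along the fingers, y is the line along which they close (so a half turn about z gives the same grasp; the last joint's range is limited). The gripper opens to 85 mm and grips with 20 to 120 N. Pads are 22 mm wide; open, the fingers measure 114 mm over their backs; the gripper's body (76 mm by 85 mm) begins 54 mm behind the grasp point. The pads swing forward as they close: fully open they stand 13 mm farther back than shut.
Start: joints at [1.648, 0.04, 0.085, 0, -1.615, -0.334], TCP at [152.366, 580.309, 231.261] pointing down, gripper open.
Joint ranges: [-2.56, 2.56], [-1.29, 2.01], [-1.08, 1.49], [-3.29, 1.98], [-2.81, -0.18], [-2.99, 2.99]. Speed limits (rad/s): [2.57, 2.57, 3.01, 3.14, 3.14, 3.14].

INTERFACE

Orientations are given as [roll, pitch, yaw] about the fixed x, y, z axes, in that order (R = Rz(yaw) Ry(pitch) Rx(roll)).
In Python, from plant import ctrl, planner, get_obs, eyes, order gives the robot as it stands. Calls block until the motion is done:
- ctrl.goto(position, orientation): joint-space move of the TCP to a pose.
- ctrl.movel(position, rot=None, max_speed=150): straight line of the TCP; rot=None keeps the orientation; max_speed is the mean speed in mm/s.
- ctrl.move_joints(angles): joint-space move.
- ctrl.grip(opening, grasp_force=None): finger opening in mm; grasp_force is the grip in N (None keeps the last); returns when the fingers have stopped.
- ctrl.dwell(seconds).
- planner.solve_ik(position, orientation): joint angles nearest the present ones, or None.
- get_obs(): the state.
- eyes.read_camera(name): name is "scene" or "top"; returns the picture (384x512x3 uint8, red, green, blue); there is no depth.
- eyes.camera_params(name): a dict with "mtx" (3x3 intrinsics, pixels), "rvec" (rotation vector, rad) and "tvec" (3), from world to camera coordinates, as OpenCV has them. Camera axes: x right, y down, z forward; pixel columns grow to the right and rows downward; lengths in mm; the calibration is good to about 2 mm. A picture is of the moment at which its call begins. camera_params takes no time and is no camera call.
A pose or a line that the arm cannot do raises ctrl.MotionError and nothing moves.
- order.sign_off(): hands the job in; it is judged then, once.
The state is a dict: "time_s": time; "joint_pos": joint angles; "qd": joint speeds; "joint_efforts": joint torques, N m; "ee_pos": TCP position; "ee_rot": TCP orientation; "contact_force": force on the tool from outside, world axes, zero at the start; "moment": the same for the moment, N m; "opening": finger opening in mm; "grasp_force": force on a finger pad.
Only numpy, scipy, OpenCV 4.12 (cv2) and the standard library are available. Lean on these libraries where they do the work, as an engineer would, in place of code of your own. Each camera call takes 0.05 s, during which the arm holds its last target. There are 200 camera calls.

## Working session

There is one attempt and no reset: what is moved stays moved. The work goes in short steps, each a Python script; the robot and the scene stay as the last script left them, time stands still between calls to the robot, and variables do not carry over. Pictures are saved under pics/ and viewed, at most 13 in all, crops included, and the job is handed in when it is done.

```bash
mkdir -p pics; ls; python3 - <<'E'
from plant import ctrl,get_obs,eyes
import cv2
for n in("scene","top"):
    cv2.imwrite(f"pics/{n}0.png",cv2.cvtColor(eyes.read_camera(n),cv2.COLOR_RGB2BGR))
    p=eyes.camera_params(n);print(n,p)
print(get_obs())
E
```

```text
pics
scene {'mtx': array([[444.91514216,   0.        , 253.24640372],
       [  0.        , 444.91514216, 193.27823542],
       [  0.        ,   0.        ,   1.        ]]), 'rvec': array([ 1.86698535,  1.46938919, -0.66905842]), 'tvec': array([-120.84564822, -237.12760827, 1691.43531351])}
top {'mtx': array([[354.30923109,   0.        , 256.16952267],
       [  0.        , 354.30923109, 191.4976032 ],
       [  0.        ,   0.        ,   1.        ]]), 'rvec': array([ 2.13141198, -2.11589486,  0.19441681]), 'tvec': array([   5.03906536,  525.51203994, 1057.76875628])}
{'time_s': 0.1, 'joint_pos': array([ 1.64769465e+00,  4.08065634e-02,  8.38929393e-02, -4.07508719e-04,
       -1.61552616e+00, -3.33710134e-01]), 'qd': array([-0.0015427 , -0.0022865 ,  0.00191907,  0.00178368, -0.00028391,
       -0.00160733]), 'joint_efforts': array([-4.23587509e-03, -3.69350410e+01,  3.48275328e+01,  6.95185930e+00,
       -4.67801612e-03, -4.03566567e-07]), 'ee_pos': array([152.24811111, 580.04602486, 230.33806779]), 'ee_rot': array([ 3.13990651e+00, -1.53643498e-04, -2.56793799e-01]), 'contact_force': array([-0.48050609,  0.31735935, -0.01895264]), 'moment': array([-0.0197871 ,  0.01723866,  0.04876244]), 'grasp_force': 0.0, 'opening': 85.45123412271406}
```

View pics/scene0.png

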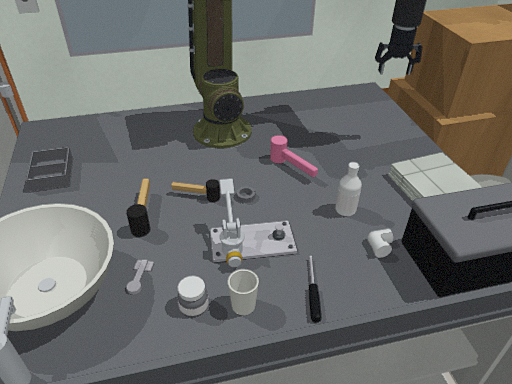

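View pics/top0.png

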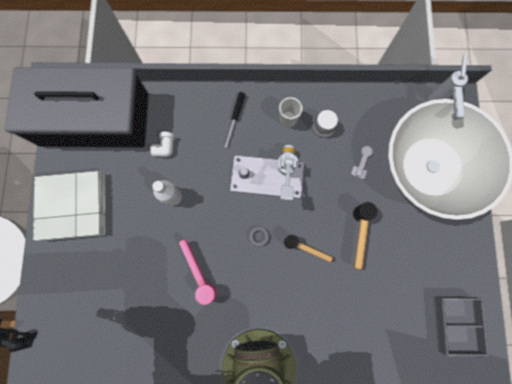

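The scene shows three mallets (top picture): pink with head (204,294), a small orange-handled one with black head (291,242), and a large orange-handled one with black head (366,212). The large one fits: it isn't pink and is the larger of the two in its colour. The valve plate is at about (267,176) and the pin at about (243,173). I'll confirm with a crop and measure.

```bash
cat > h.py <<'E'
import numpy as np,cv2
from plant import ctrl,planner,get_obs,eyes,order
P={n:eyes.camera_params(n) for n in("scene","top")}
def ray(n,uv):
    p=P[n];R=cv2.Rodrigues(p["rvec"])[0];d=R.T@np.linalg.inv(p["mtx"])@[uv[0],uv[1],1.];return -R.T@p["tvec"].ravel(),d
def onz(n,uv,z):
    o,d=ray(n,uv);return o+d*(z-o[2])/d[2]
def tri(a,b):
    (o1,d1),(o2,d2)=ray("scene",a),ray("top",b)
    s=np.linalg.lstsq(np.c_[d1,-d2],o2-o1,rcond=None)[0];p,q=o1+s[0]*d1,o2+s[1]*d2
    return (p+q)/2,np.linalg.norm(p-q)
def proj(n,X):
    p=P[n];return cv2.projectPoints(np.float64(X).reshape(-1,1,3),p["rvec"],p["tvec"],p["mtx"],None)[0].reshape(-1,2)
def mask(im,lo,hi):return cv2.inRange(cv2.cvtColor(im,cv2.COLOR_RGB2HSV),lo,hi)
def blobs(m,amin=40):
    return [c for c in cv2.findContours(m,cv2.RETR_EXTERNAL,cv2.CHAIN_APPROX_NONE)[0] if cv2.contourArea(c)>amin]
E
python3 - <<'E'
from h import *
np.set_printoptions(precision=1,suppress=True)
t=cv2.cvtColor(cv2.imread("pics/top0.png"),cv2.COLOR_BGR2RGB);s=cv2.cvtColor(cv2.imread("pics/scene0.png"),cv2.COLOR_BGR2RGB)
for n,im in(("top",t),("scene",s)):
    for c in blobs(mask(im,(8,90,90),(25,255,255))):
        r=cv2.minAreaRect(c)
        if 80<r[0][1]<280 and 100<r[0][0]<400:
            print(n,"handle",r,[onz(n,q,50 if n=="top" else 40)[:2] for q in cv2.boxPoints(r)])
# plate
m=mask(t,(0,0,120),(180,70,255)); 
for c in blobs(m,600):
    r=cv2.minAreaRect(c)
    if 200<r[0][0]<330: print("plate?",r)
for n,im in(("top",t),("scene",s)):
    for c in blobs(mask(im,(0,0,0),(180,255,38)),30):
        x,y,w,h=cv2.boundingRect(c)
        if 120<x<400 and 150<y<270 and w<60: print(n,"black",(x,y,w,h),cv2.minEnclosingCircle(c))
a=cv2.resize(t[140:280,220:400],None,fx=4,fy=4,interpolation=cv2.INTER_CUBIC)
cv2.imwrite("pics/c1.png",a[...,::-1])
b=cv2.resize(s[170:275,110:310],None,fx=4,fy=4,interpolation=cv2.INTER_CUBIC)
cv2.imwrite("pics/c2.png",b[...,::-1])
E
```

```text
top handle ((314.2911071777344, 251.85958862304688), (37.15950393676758, 5.627719402313232), 24.443954467773438) [array([ 355.8, -113.7]), array([ 371.3, -121. ]), array([ 326.1, -222.3]), array([ 310.9, -214.8])]
top handle ((360.5527648925781, 243.56739807128906), (8.546440124511719, 49.3659782409668), 6.952957630157471) [array([ 295.4, -284.1]), array([ 442.9, -308.8]), array([ 439.9, -334.7]), array([ 292.5, -309.3])]
scene handle ((233.49998474121094, 255.99998474121094), (10.040916442871094, 15.980613708496094), 81.8698959350586) [array([ 641.4, -109.7]), array([643.3, -67.5]), array([677.8, -71.4]), array([ 675.8, -112.7])]
scene handle ((188.19874572753906, 187.3438720703125), (34.710975646972656, 7.466433525085449), 6.842773914337158) [array([ 348.6, -222.9]), array([ 313. , -216.6]), array([ 358.1, -114.8]), array([ 392.4, -123. ])]
scene handle ((143.5192413330078, 191.90383911132812), (8.825225830078125, 27.064027786254883), 11.309932708740234) [array([ 396.1, -327.4]), array([ 272.3, -305.5]), array([ 287.5, -279.5]), array([ 409.7, -303.1])]
plate? ((266.03314208984375, 174.51953125), (72.5862045288086, 48.36786651611328), 3.945185899734497)
plate? ((260.390869140625, 38.05951690673828), (295.0193176269531, 53.341697692871094), 0.2546462416648865)
top black (354, 206, 11, 14) ((359.6797790527344, 212.7584228515625), 6.792628288269043)
scene black (127, 205, 23, 32) ((137.5, 220.3709716796875), 16.0162410736084)
scene black (206, 180, 14, 22) ((212.5, 190.35714721679688), 10.932642936706543)
```

View pics/c1.png

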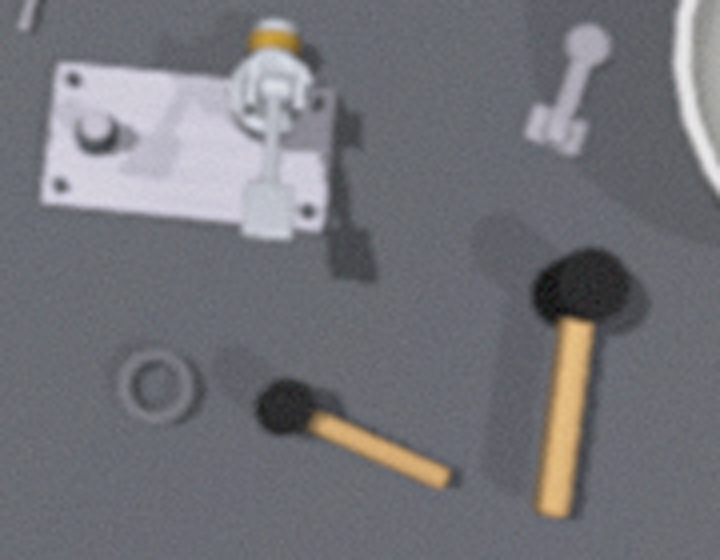

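View pics/c2.png

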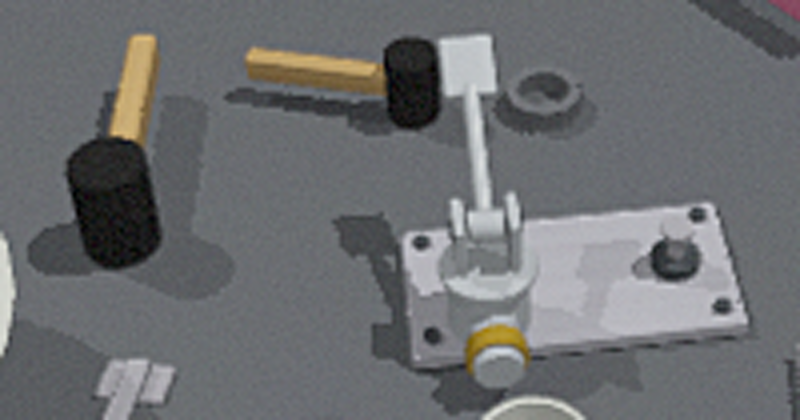

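The crops confirm the large orange/black mallet: head top at about top (368,211) and scene (137,210). The pin head is at about top (244,172) and scene (279,232), and the paddle at about top (287,192) and scene (227,186). Next I turn these into positions.

```bash
python3 - <<'E'
from h import *
np.set_printoptions(precision=1,suppress=True)
t=lambda x,y:(220+x/4-.375,140+y/4-.375)
s=lambda x,y:(110+x/4-.375,170+y/4-.375)
print("corners",[onz("top",t(*c),14)[:2] for c in((58,62),(338,88),(322,232),(40,205))])
print("screws",[onz("top",t(*c),14)[:2] for c in((72,78),(320,100),(308,211),(60,185))])
print("screws s",[onz("scene",s(*c),14)[:2] for c in((697,214),(422,242),(433,335),(722,306))])
print("corners s",[onz("scene",s(*c),14)[:2] for c in((713,203),(402,233),(412,362),(748,328))])
print("pin",tri(s(676,250),t(97,128)))
print("paddle",tri(s(469,67),t(268,211)))
print("headtop",tri(s(107,160),t(592,285)))
print("head top z80",onz("top",t(592,285),80),onz("scene",s(107,160),80))
print("handle tail top",tri(s(146,37),t(555,513)), onz("top",t(555,513),55))
im=cv2.cvtColor(cv2.imread("pics/top0.png"),cv2.COLOR_BGR2RGB)
c=max([c for c in blobs(mask(im,(8,90,90),(25,255,255))) if 340<c[:,0,0].mean()<380 and 180<c[:,0,1].mean()<280],key=cv2.contourArea)
r=cv2.minAreaRect(c);b=cv2.boxPoints(r);b=b[np.argsort(b[:,1])]
tail,front=onz("top",b[2:].mean(0),55),onz("top",b[:2].mean(0),55);d=front-tail;print(tail,front,np.arctan2(d[1],d[0]),np.linalg.norm(d))
E
```

```text
corners [array([653. ,  82.3]), array([ 632.5, -147.3]), array([ 512.9, -132.3]), array([533.4,  94.6])]
screws [array([639.5,  70.6]), array([ 622.3, -132.4]), array([ 530. , -121.3]), array([549.9,  78.7])]
screws s [array([547.8,  82. ]), array([ 529.6, -117.3]), array([ 618.2, -125.5]), array([638.4,  72.7])]
corners s [array([539.5,  96.7]), array([ 517.3, -129.7]), array([ 638.5, -143.3]), array([661.8,  83.9])]
pin (array([594. ,  50.4,  30. ]), np.float64(3.069280106612615))
paddle (array([505.2, -75.8, 148.8]), np.float64(3.850351827988002))
headtop (array([ 463.1, -325.5,   78.7]), np.float64(1.945408421261886))
head top z80 [ 462.9 -326.1   80. ] [ 465.1 -324.4   80. ]
handle tail top (array([ 295.2, -295.1,   52.1]), np.float64(6.7174678379068595)) [ 294.7 -297.8   55. ]
[ 294.1 -295.3   55. ] [ 440.9 -320.2   55. ] -0.16793961952200476 148.85136594836146
```

Valve is at about (584.5,-24.5) with yaw -0.092. That predicts the pin at (591.4,50.2), against a triangulated (594,50.4), and the paddle also fits. The mallet axis is about (464.5,-325.6) with yaw -0.168, and its 80 mm height checks out. Now I grasp and lift it.

```bash
cat >> h.py <<'E'
pi=np.pi
VC=np.array([584.5,-24.5]);VY=-0.092
PIN=np.array([592.3,50.3]);MY=-0.168;MA=np.array([464.5,-325.6])
u=lambda a:np.array([np.cos(a),np.sin(a)])
def snap(n,name):
    im=eyes.read_camera(n);cv2.imwrite(f"pics/{name}.png",im[...,::-1]);return im
def st(tag=""):
    o=get_obs();print(tag,"t%.1f"%o["time_s"],o["ee_pos"].round(1),o["ee_rot"].round(3),"F",o["contact_force"].round(1),"M",o["moment"].round(2),"g",round(o["opening"],1),round(o["grasp_force"],1));return o
E
python3 - <<'E'
from h import *
g=MA-85*u(MY)
for y in(MY,MY+pi): print(planner.solve_ik([*g,21],[pi,0,y]))
ctrl.goto([*g,220],[pi,0,MY])
print(st("above")["joint_pos"].round(2))
ctrl.movel([*g,21],max_speed=120);st("down")
ctrl.grip(15,120);st("grip")
ctrl.movel([*g,41],max_speed=40);st("lift20")
ctrl.movel([*g,240],max_speed=150);st("lift")
a=snap("scene","s1");snap("top","t1")
cv2.imwrite("pics/s1c.png",cv2.resize(a[60:300,60:320],None,fx=2.3,fy=2.3)[...,::-1])
E
```

```text
[-2.74578067e-01 -1.76999046e-01 -5.09060256e-01  4.44089210e-16
 -1.23873512e+00  1.67737439e+00]
[-2.74578067e-01 -1.76999046e-01 -5.09060256e-01 -4.44089210e-16
 -1.23873512e+00 -1.46421826e+00]
above t3.3 [ 381.1 -311.   220. ] [-3.142  0.    -0.167] F [ 0.4 -0.  -0.1] M [ 0.    0.03 -0.02] g 85.3 0.0
[-0.27 -0.25 -0.21 -0.   -1.62  1.68]
down t5.1 [ 381.1 -311.6   21.7] [ 3.141e+00 -1.000e-03 -1.680e-01] F [-0.2 -0.1  0.6] M [-0.01  0.01  0.05] g 85.2 0.0
grip t5.7 [ 380.7 -311.6   21.3] [ 3.141 -0.    -0.168] F [ 0.  -0.4  2.3] M [-0.02  0.23 -0.01] g 20.5 116.9
lift20 t6.4 [ 380.6 -311.2   40.8] [-3.141  0.    -0.168] F [-0.9 -0.5 -3.6] M [ 0.08  0.29 -0.03] g 20.7 117.1
lift t7.9 [ 380.4 -311.1  238.8] [-3.141e+00  2.000e-03 -1.680e-01] F [ 0.4 -0.2 -3.8] M [-0.    0.28  0.03] g 20.5 117.1
```

View pics/s1c.png

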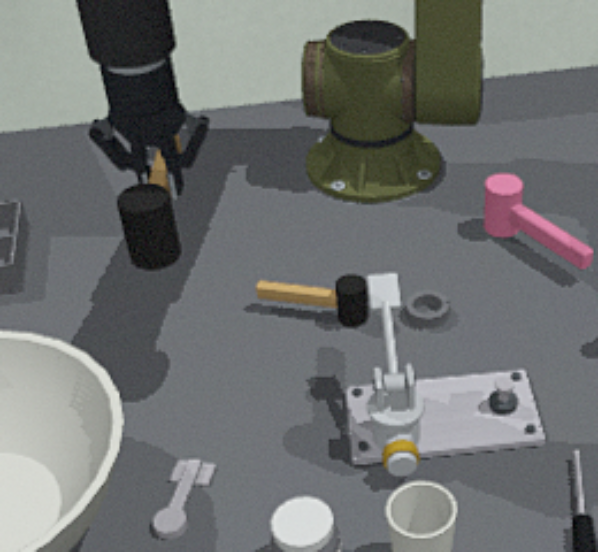

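The mallet is held upright in the grip, with its head at about crop (150,228). I carry it over the pin, lower it to just above, and look.

```bash
python3 - <<'E'
from h import *
Y=-0.3;g=PIN-85*u(Y)
print(planner.solve_ik([*g,52],[pi,0,Y]))
ctrl.movel([*g,240],[pi,0,Y],max_speed=220);st("over")
ctrl.movel([*g,90],max_speed=120);st("near")
a=snap("scene","s2");b=snap("top","t2")
x=cv2.resize(a[150:290,170:340],None,fx=2.35,fy=2.35*1.2);y=cv2.resize(b[110:250,180:350],(x.shape[1],x.shape[0]))
cv2.imwrite("pics/c3.png",np.hstack([x,y])[...,::-1])
E
```

```text
[ 5.36679754e-01 -1.31309580e-01 -4.09752856e-01  4.44089210e-16
 -1.29235305e+00  7.34116572e-01]
over t10.0 [511.   74.8 240.2] [-3.141 -0.    -0.301] F [-0.5  0.1 -3.1] M [0.08 0.26 0.  ] g 20.2 117.1
near t11.4 [511.6  75.6  91. ] [-3.141e+00 -1.000e-03 -3.000e-01] F [ 0.   0.1 -3.8] M [ 0.13  0.23 -0.  ] g 20.7 117.1
```

View pics/c3.png

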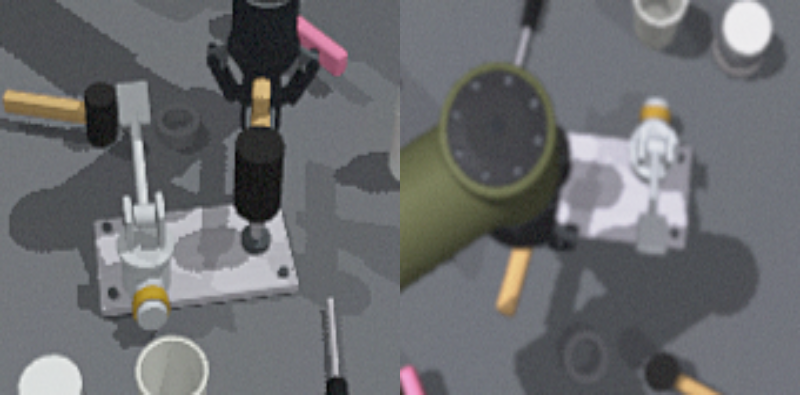

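In the scene crop the head's lower face (258,205) sits centred over the pin (256,240). Now I press it down in steps.

```bash
python3 - <<'E'
from h import *
Y=-0.3;g=PIN-85*u(Y)
for z in(76,70,66,62,58,55,53,51):
    ctrl.movel([*g,z],max_speed=30);o=st(z)
    if o["contact_force"][2]>45:break
a=snap("scene","s3")
cv2.imwrite("pics/c4.png",cv2.resize(a[150:270,200:320],None,fx=4.5,fy=4.5)[...,::-1])
E
```

```text
76 t12.1 [511.1  75.3  76. ] [ 3.141 -0.    -0.3  ] F [-0.8  0.7 -3.6] M [0.02 0.25 0.05] g 20.6 117.1
70 t12.4 [511.9  75.6  71.2] [-3.141e+00 -2.000e-03 -3.000e-01] F [-2.3  0.4  3.4] M [ 0.05  0.54 -0.03] g 20.5 118.2
66 t12.7 [512.   75.6  67.4] [-3.141e+00 -2.000e-03 -3.000e-01] F [-2.5  0.4  5.1] M [-0.01  0.54 -0.01] g 20.3 118.5
62 t13.0 [512.   75.6  63.3] [-3.141e+00 -2.000e-03 -3.000e-01] F [-3.2  0.1  5.7] M [0.   0.41 0.  ] g 20.9 118.5
58 t13.3 [512.   75.6  59.3] [-3.14e+00 -2.00e-03 -3.00e-01] F [-2.2  0.4  6.2] M [-0.02  0.34 -0.04] g 20.3 118.5
55 t13.5 [512.1  75.5  56.4] [-3.141e+00 -3.000e-03 -3.000e-01] F [-3.1  0.6  5.3] M [-0.03  0.38 -0.02] g 20.5 118.6
53 t13.8 [512.1  75.6  54.5] [-3.14e+00 -3.00e-03 -3.00e-01] F [-2.4  0.4  5.6] M [-0.03  0.54 -0.04] g 20.4 118.6
51 t14.0 [512.1  75.6  52.7] [-3.14e+00 -3.00e-03 -3.00e-01] F [-3.9  1.3  7.5] M [ 0.03  0.72 -0.04] g 20.4 118.8
```

View pics/c4.png

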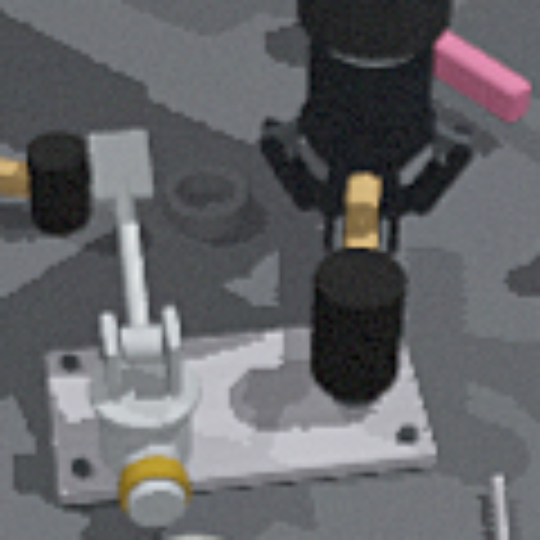

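```bash
python3 - <<'E'
from h import *
Y=-0.3;g=PIN-85*u(Y)
for z in(49.5,48,46.5,45,43):
    ctrl.movel([*g,z],max_speed=20);ctrl.dwell(.15);o=st(z)
    if o["contact_force"][2]>25:break
a=snap("scene","s4")
cv2.imwrite("pics/c5.png",cv2.resize(a[170:270,220:320],None,fx=5,fy=5)[...,::-1])
E
```

```text
49.5 t14.5 [512.1  75.6  52.4] [-3.14e+00 -3.00e-03 -2.99e-01] F [-8.7  1.3 13.4] M [ 0.12  2.26 -0.16] g 20.4 119.8
48 t14.9 [512.1  75.7  52. ] [-3.14e+00 -3.00e-03 -2.99e-01] F [-14.6   2.3  19.6] M [ 0.2   3.74 -0.17] g 20.6 120.8
46.5 t15.3 [512.5  75.7  51.6] [-3.14  -0.004 -0.299] F [-18.    3.1  24.6] M [ 0.16  4.38 -0.3 ] g 20.7 121.6
45 t15.7 [513.2  76.1  50. ] [-3.139 -0.006 -0.299] F [-12.7   2.1  22.7] M [ 0.33  2.98 -0.07] g 20.6 121.3
43 t16.1 [513.7  76.3  48.3] [-3.138 -0.007 -0.299] F [-10.9   2.7  20.8] M [ 0.45  2.44 -0.08] g 20.5 121.8
```

View pics/c5.png

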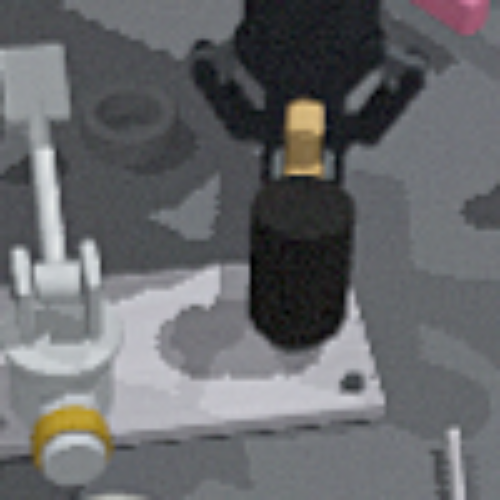

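The force rose to about 28 N against a hard stop at TCP z≈52.4, where 53 was expected for home. After that the handle started to slip in the grip. I lift and check both the pin and the mallet tilt.

```bash
python3 - <<'E'
from h import *
o=get_obs();p=o["ee_pos"]
ctrl.movel([p[0],p[1],240],[pi,0,-0.3],max_speed=150);st("up")
a=snap("scene","s5")
x=a[180:270,200:320];m=proj("scene",[592,50,235])[0].astype(int);print(m)
y=a[m[1]-70:m[1]+40,m[0]-70:m[0]+50]
cv2.imwrite("pics/c6.png",np.hstack([cv2.resize(x,(400,300)),cv2.resize(y,(400,367))[:300]])[...,::-1])
print(proj("scene",[[592,50,32],[592,50,54]]))
E
```

```text
up t17.6 [513.3  76.2 238.7] [ 3.14e+00  2.00e-03 -3.00e-01] F [-0.6  0.1 -4.5] M [ 0.11  0.24 -0.01] g 20.6 118.1
[281 174]
[[277.78299104 231.18160188]
 [278.11581091 225.57889557]]
```

View pics/c6.png

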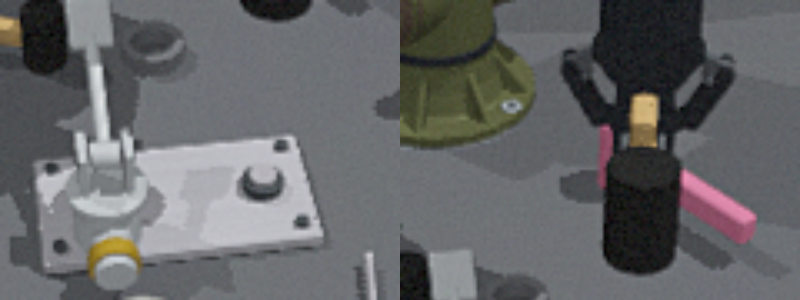

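The pin head now sits flush on the collar at scene (279,233), which matches the predicted home position (231–233). The mallet is still nearly upright. I return it to its original bare spot.

```bash
python3 - <<'E'
from h import *
g=MA-85*u(MY);R=[pi,0.03,MY]
ctrl.movel([*g,240],R,max_speed=220);st("over")
ctrl.movel([*g,32],max_speed=150);f0=st("low")["contact_force"][2]
for z in np.arange(30,14,-1.5):
    ctrl.movel([*g,z],max_speed=20);o=get_obs()
    if o["contact_force"][2]-f0>3:break
st("touch")
ctrl.grip(85);ctrl.dwell(.4);st("open")
p=get_obs()["ee_pos"]
ctrl.movel([p[0],p[1],130],max_speed=100);ctrl.movel([p[0],p[1],240],[pi,0,MY],max_speed=200);st("up")
ctrl.goto([440,-80,240],[pi,0,VY]);st("aside")
a=snap("scene","s6");b=snap("top","t6")
x=cv2.resize(a[150:280,90:250],(400,325));y=cv2.resize(b[170:300,300:430],(325,325))
cv2.imwrite("pics/c7.png",np.hstack([x,y])[...,::-1])
E
```

```text
over t19.7 [ 380.9 -310.9  240.1] [-3.141  0.03  -0.167] F [ 0.1  0.9 -4.3] M [ 0.    0.08 -0.01] g 20.6 117.9
low t21.2 [ 381.3 -311.7   33. ] [ 3.141  0.028 -0.168] F [ 0.4 -0.6 -2.6] M [-0.01  0.12 -0.02] g 20.3 117.9
touch t23.2 [ 380.9 -311.6   20.3] [ 3.141  0.029 -0.168] F [-3.   1.8  3.6] M [0.61 0.86 0.04] g 20.4 118.7
open t24.2 [ 380.7 -311.4   19.5] [ 3.142  0.03  -0.168] F [ 0.7  0.2 -0.2] M [-0.03 -0.06  0.01] g 85.0 0.0
up t26.2 [ 380.5 -311.   238.6] [-3.141e+00  2.000e-03 -1.680e-01] F [ 0.5 -0.  -0.8] M [ 0.03 -0.01 -0.03] g 85.1 0.0
aside t27.1 [439.8 -80.5 239.5] [ 3.141e+00  1.000e-03 -9.200e-02] F [-0.  -1.2 -1. ] M [-0.06 -0.02 -0.07] g 84.7 0.0
```

View pics/c7.png

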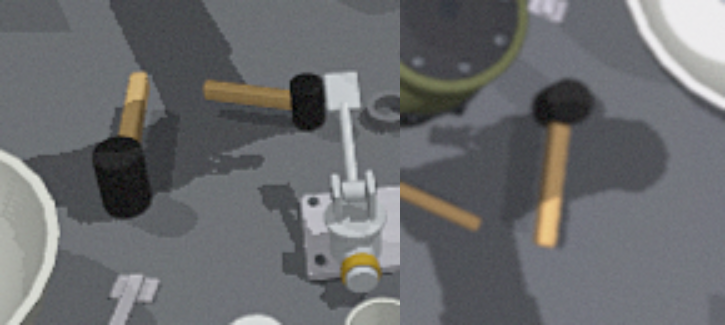

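The mallet stands upright in its original place, released, and nothing else has moved. Next I press the lever with closed fingertips.

```bash
python3 - <<'E'
from h import *
q=[495.5,-76.4]
ctrl.grip(0,40)
ctrl.movel([*q,220],[pi,0,VY],max_speed=150);st("above")
ctrl.movel([*q,175],max_speed=100);st("175")
for z in(160,150,135,120,110,105):
    ctrl.movel([*q,z],max_speed=50);st(z)
z=105-(get_obs()["ee_pos"][2]-105)
ctrl.movel([*q,z],max_speed=20);ctrl.dwell(1.3);st("hold")
a=snap("scene","s7")
cv2.imwrite("pics/c8.png",cv2.resize(a[120:280,120:310],None,fx=3.5,fy=3.5)[...,::-1])
E
```

```text
above t28.6 [495.3 -76.5 220. ] [ 3.141e+00  1.000e-03 -9.200e-02] F [-0.3  1.3  0.8] M [-0.01  0.01 -0.01] g 0.1 0.0
175 t29.2 [495.6 -76.6 175.7] [ 3.141e+00 -1.000e-03 -9.200e-02] F [-0.2 -0.   0.3] M [-0.    0.02  0.02] g 0.1 0.0
160 t29.6 [495.8 -76.4 160.2] [-3.142e+00 -1.000e-03 -9.200e-02] F [1.3 1.  1.2] M [ 0.19 -0.41  0.02] g -0.0 0.9
150 t30.0 [495.6 -76.5 150. ] [ 3.141 -0.    -0.092] F [ 0.2 -0.3  2.8] M [ 0.01 -0.17 -0.04] g -0.1 1.3
135 t30.4 [495.4 -76.5 135.2] [ 3.141  0.    -0.092] F [-1.1 -0.8  4.3] M [0.1  0.67 0.01] g -0.1 1.9
120 t30.9 [495.5 -76.5 120.5] [ 3.141 -0.    -0.092] F [-3.1  1.   6.1] M [ 0.18  1.13 -0.02] g -0.1 2.5
110 t31.2 [495.9 -76.5 110.9] [ 3.141e+00 -1.000e-03 -9.200e-02] F [-1.6  0.1  6.1] M [ 0.05  0.72 -0.  ] g 0.1 2.9
105 t31.5 [496.1 -76.6 106.1] [ 3.141e+00 -2.000e-03 -9.200e-02] F [-1.7 -0.3  6.6] M [-0.11  0.48 -0.05] g -0.2 3.2
hold t33.0 [496.  -76.6 105.3] [ 3.141e+00 -2.000e-03 -9.200e-02] F [-1.4 -0.9  6.2] M [-0.06  0.68 -0.05] g 0.0 3.3
```

View pics/c8.png

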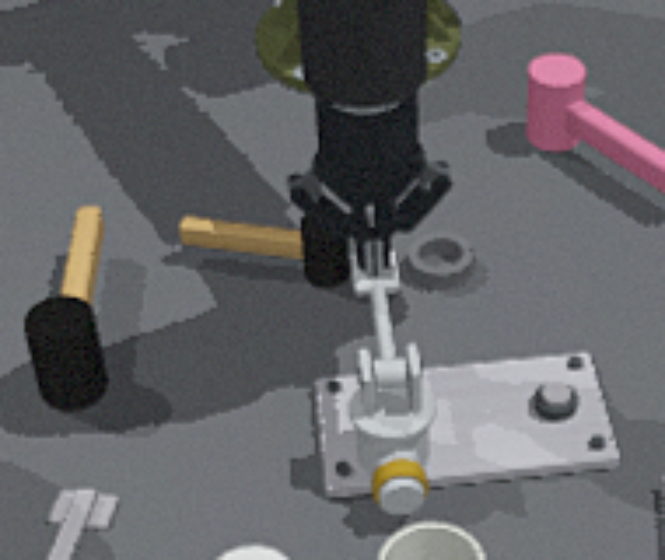

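The fingertips hold the paddle level at crop (375,278), z 105 mm, with 6–7 N. The pin is home at (555,400) and the mallet is standing at (65,350).

```bash
python3 -c "
from plant import order
print(order.sign_off())"
```

```text
the job is handed in; nothing more can be done
None
```

The pin is driven home, the mallet is standing back on its head and released, and the arm is still holding the lever level with about 6 N. The job is handed in at about 33 s; the sign-off returned no verdict.

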